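# Sort primed flap hinge brackets into port and starboard trays

## Task

Sort the three green-primed hinge brackets, two on the sloped drying rack and one on the bench, by handedness: left-hand ones into the red port tray, right-hand ones into the green starboard tray (seen with its flange standing up along the edge nearest you, a left-hand bracket has its lug with the bronze bush at the far left, a right-hand one at the far right). Lay each bracket with its web flat on the tray's floor and its flange up, side by side and never one on another, setting it down without dropping it so that the paint is not chipped. Leave everything else on the bench where it is.

Things in the scene. Friction and masses are not known exactly. Their poses are not given: they have to be found in the camera images.
- bracket_1_flange (a point): LEFT-hand green bracket: web 120 x 80 x 4 mm, and on one 120 mm edge a flange 120 x 40 (from web underside) x 4 mm, square to it. Point: centre of the flange, 20 mm from the web's underside. x along the flange, y across the web (its far edge at +78 mm), z from web to flange's free edge. Lug at x -43, y +62 mm, bush top 12 mm above web underside. 130 g. On the rack, flange at its lower edge.
- bracket_2_flange (a point): RIGHT-hand bracket, the mirror image of bracket_1: same sizes, axes and point, but the lug at x +43, y +62 mm. On the rack too, in the same way; which of the two places it has varies.
- bracket_3_flange (a point): A second LEFT-hand bracket, identical to bracket_1, lying web down, flange up on the bench in front of the rack, turned any way.
- rack: Fixed wooden rack, 176 x 310 mm; origin: centre of underside. Its panel slopes 30 degrees, rising along +x (away from the robot) from 40 to 140 mm high. Two brackets lie on it, 156 mm apart along y, webs on the panel; each flange's outer face rests on two 10 mm dowels, 26 mm proud of the panel, 92 mm apart, so it can be pinched between them with the tool square to the panel.
- tray_red_in (a point): Port (left-hand) tray: fixed, open, red, 280 mm along x, 180 along y, 32 high, walls and floor 4 mm thick. Point: centre of its inner floor, z up. Left or right of the rack.
- tray_green_in (a point): Starboard (right-hand) tray: the same in dark green, on the rack's other side. Point: centre of its inner floor.
- tape: roll of blue masking tape lying flat on the bench in front of the rack, 80 mm diameter, 25 mm high; origin under its centre. Stays where it is.
- primer_can: upright round paint can, 84 mm diameter, 115 mm high, grey with a green band; origin under its centre. Stays where it is.
- wood_block: bare wooden block 140 x 60 x 35 mm lying flat; origin under its centre. Stays where it is.
Mind the look-alikes: they are no part of the job. What is shaped like the part that bears bracket_2_flange but black is not meant.

How it is judged:
At the end, for the whole second after the job is handed in: Both left-hand brackets in the red tray, the right-hand one in the green: released, at rest, web level within 0.03 rad, flange up, its centre within the tray walls and 16 to 22.5 mm above the tray floor. Bystanders within 30 mm of their place, no bracket dropped more than about 30 mm (x of bracket_1_flange in the frame of tray_red_in between -0.13 and 0.13 m and y of bracket_1_flange in the frame of tray_red_in between -0.082 and 0.082 m and z of bracket_1_flange in the frame of tray_red_in between 0.016 and 0.0225 m and angle between each of bracket_1_flange, bracket_2_flange, bracket_3_flange's own z axis and vertical below 0.03 rad and linear speed of each of bracket_1, bracket_2, bracket_3 below 0.02 m/s and x of bracket_2_flange in the frame of tray_green_in between -0.13 and 0.13 m and y of bracket_2_flange in the frame of tray_green_in between -0.082 and 0.082 m and z of bracket_2_flange in the frame of tray_green_in between 0.016 and 0.0225 m and x of bracket_3_flange in the frame of tray_red_in between -0.13 and 0.13 m and y of bracket_3_flange in the frame of tray_red_in between -0.082 and 0.082 m and z of bracket_3_flange in the frame of tray_red_in between 0.016 and 0.0225 m); the robot touches nothing.
It fails at once if a bystander (tape, can or block) pushed more than 30 mm from its place (distance of any of tape, primer_can, wood_block from where it was at the start of the episode above 0.03 m).
It fails at once if a bracket dropped or thrown: out of the gripper and faster than 0.8 m/s (a fall of over 30 mm) ((contact force between bracket_1 and the fingers below 0.05 N and linear speed of bracket_1 above 0.8 m/s) or (contact force between bracket_2 and the fingers below 0.05 N and linear speed of bracket_2 above 0.8 m/s) or (contact force between bracket_3 and the fingers below 0.05 N and linear speed of bracket_3 above 0.8 m/s)).
It also fails if it takes over 72 s, if anything falls off the work surface, if the arm or the gripper's body presses on something with over 40 N, if the wrist force passes 120 N, or if a joint passes its speed limit or range.

## Robot

A 6-joint arm with a two-finger parallel gripper is mounted at the origin on the work surface. World frame = base frame: x ahead of the robot, y to its left, z up, the work surface at z = 0. Lengths are in m, angles in rad, forces in N, time in s.
With the tool pointing down it reaches from about 0.4 to 0.825 m from the base axis. Payload 7 kg.
Tool frame: the origin (TCP) lies midway between the tips of the shut fingers; the grasp point (between the pads) lies 19 mm behind it; z points along the fingers, x is the direction in which the jaws open and shut, and the axes are right-handed (so a half turn about z gives the same grasp; the last joint's range is limited). The gripper opens to 88 mm and grips with 3 to 60 N. Pads are 19 mm wide; open, the fingers measure 130 mm over their backs; the gripper's body (78 mm by 193 mm) begins 47 mm behind the grasp point.
Start: joints at [-1.04, 0.359, 0.012, 0, -1.224, -0.288], TCP at [0.162, -0.655, 0.227] pointing down, gripper open.
Joint ranges: [-3.07, 3.07], [-1.43, 2.12], [-1.02, 1.25], [-3.03, 1.67], [-3.05, -0], [-3.03, 3.03]. Speed limits (rad/s): [2.39, 2.39, 3.01, 3.14, 3.14, 3.14].

## Interface

Orientations are given as [roll, pitch, yaw] about the fixed x, y, z axes, in that order (R = Rz(yaw) Ry(pitch) Rx(roll)).
In Python, from station import arm, grab_frame, camera_params gives the robot as it stands.
- The arm moves only by the shell command python3 -m handwheel 'ROWS' [FORCE]. ROWS is JSON, a list that holds one entry, the list of rows, each a list of 5 numbers: the finger opening in m, from 0 to 0.0876, then the shift along the tool's x, y, z in m, then the turn about the tool's z in degrees. A call has 1 to 20 rows; each row is the pose to reach, as a shift and turn from the pose measured when the call began, along the tool's axes at that moment; what a row does not reach only later rows make up. A row lasts 1/12 s, in which the tool goes at most 41.7 mm and 7.16 degrees, less where a joint would pass 70% of its speed; a pose out of reach is approached as far as the arm can. A call with a gripper value outside its range is refused whole. The fingers move at their own pace and stop on an object; FORCE is the grip in N (left out, the last holds). Time passes only in rows, so rows that repeat a pose let the fingers close. It gives the time, the measured TCP pose, the force and the opening at its end, in the units of the state.
- arm.get_state(): the state, without advancing time (a new reading comes with each control period).
- grab_frame(name): name is "scene" or "top"; returns the picture (420x560x3 uint8, blue, green, red); there is no depth.
- camera_params(name): a dict with "intrinsics" (3x3 intrinsics, pixels), "k1" (the pictures are not rectified: a ray, as slopes to the right and down, at radius r is drawn at 1 + k1 r^2 times it, then the intrinsics apply), "R" (3x3) and "t" (3): a world point X has camera coordinates R X + t. Camera axes: x right, y down, z forward; pixel columns grow to the right and rows downward; lengths in m; the calibration is good to about 2 mm. A picture is of the moment at which its call begins. camera_params takes no time and is no camera call.
- arm.job_done(): hands the job in, once; it reports no verdict.
The state is a dict: "t": time; "q": joint angles; "qd": joint speeds; "joint_efforts": joint torques, N m; "eef_pos": TCP position; "ee_rot": TCP orientation; "force": force on the tool from outside, world axes, zero at the start; "moment": the same for the moment, N m; "width": finger opening in m.
Only numpy, scipy, OpenCV 4.12 (cv2) and the standard library are available. Lean on these libraries where they do the work, as an engineer would, in place of code of your own. Each camera call takes 0.05 s, during which the arm holds its last target.

## Working session

There is one attempt and no reset: what is moved stays moved. The work goes in short steps, Python scripts to look and compute and a shell command to move; the robot and the scene stay as the last step left them, time stands still between calls to the robot, and variables do not carry over. Pictures are saved under pics/ and viewed, and the job is handed in when it is done.

```bash
ls; mkdir -p pics
python3 - <<'E'
from station import arm, grab_frame, camera_params
import cv2
for n in("scene","top"):
    cv2.imwrite(f"pics/{n}0.png",grab_frame(n)); p=camera_params(n); print(n,p)
print(arm.get_state())
E
```

```text
pics
scene {'intrinsics': array([[440.49725408,   0.        , 278.76781619],
       [  0.        , 440.49725408, 208.12014544],
       [  0.        ,   0.        ,   1.        ]]), 'k1': -0.03485872190934391, 'R': array([[-0.86902019,  0.49475325,  0.00480895],
       [ 0.30402522,  0.54162938, -0.78371313],
       [-0.39034929, -0.6796005 , -0.62110434]]), 't': array([ 0.40355005, -0.08003056,  1.23069019])}
top {'intrinsics': array([[400.18269795,   0.        , 276.33726454],
       [  0.        , 400.18269795, 218.38050595],
       [  0.        ,   0.        ,   1.        ]]), 'k1': 0.035824016251008596, 'R': array([[ 0.00298781, -0.9999245 ,  0.01191949],
       [-0.99614929, -0.00402053, -0.08758099],
       [ 0.0876223 , -0.01161192, -0.99608609]]), 't': array([-0.01182292,  0.45883626,  1.11540165])}
{'t': 0.1, 'q': array([-1.03989051e+00,  3.59295825e-01,  1.11367167e-02, -3.19957207e-04,
       -1.22408013e+00, -2.88077439e-01]), 'qd': array([-7.75056939e-05, -1.89486046e-03, -4.96422852e-05,  1.92186540e-03,
       -2.33011739e-04,  1.00351079e-03]), 'joint_efforts': array([-8.45794330e-04, -5.84164345e+01,  2.93750310e+01,  7.01543301e+00,
        1.01907947e-02, -8.08079176e-05]), 'eef_pos': array([ 0.1621588 , -0.65477792,  0.22572089]), 'ee_rot': array([-3.14147107e+00, -1.46891328e-03,  1.81351568e+00]), 'force': array([-0.2619214 , -0.04857957,  0.36828909]), 'moment': array([ 0.04195612, -0.01537461, -0.01086715]), 'width': 0.08762225692414925}
```

View pics/scene0.png

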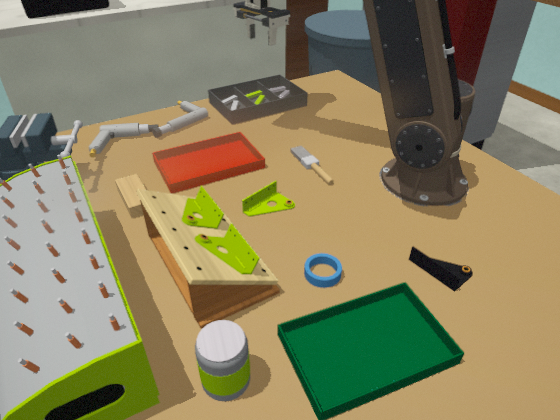

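View pics/top0.png

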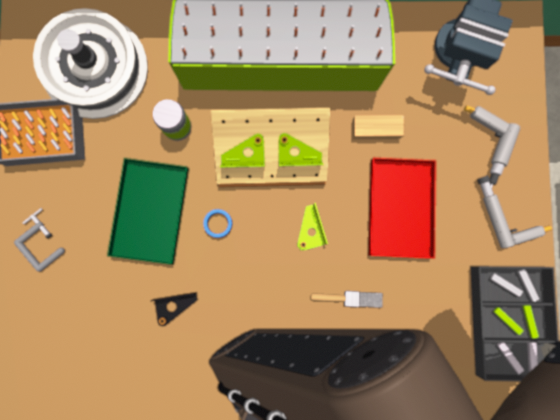

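```bash
cat > h.py <<'E'
import numpy as np, cv2
from station import arm, grab_frame, camera_params
def ray(n,u,v):
    p=camera_params(n);K=p["intrinsics"];a=(u-K[0,2])/K[0,0];b=(v-K[1,2])/K[1,1]
    rd=np.hypot(a,b);r=rd
    for _ in range(30): r=rd/(1+p["k1"]*r*r)
    s=r/rd if rd>0 else 1
    d=p["R"].T@np.array([a*s,b*s,1]);o=-p["R"].T@p["t"];return o,d
def atz(n,u,v,z):
    o,d=ray(n,u,v);return o+d*(z-o[2])/d[2]
def proj(n,X):
    p=camera_params(n);K=p["intrinsics"];c=p["R"]@np.asarray(X,float)+p["t"];a,b=c[:2]/c[2]
    f=1+p["k1"]*(a*a+b*b);return np.array([K[0,0]*a*f+K[0,2],K[1,1]*b*f+K[1,2]])
def tri(a,b):
    (o1,d1),(o2,d2)=ray("scene",*a),ray("top",*b)
    s=np.linalg.lstsq(np.c_[d1,-d2],o2-o1,rcond=None)[0]
    p,q=o1+s[0]*d1,o2+s[1]*d2;return (p+q)/2,np.linalg.norm(p-q)
def crop(im,x0,y0,x1,y1,k,out):
    c=cv2.resize(im[y0:y1,x0:x1],None,fx=k,fy=k,interpolation=cv2.INTER_CUBIC)
    for x in range((x0+9)//10*10,x1,10):
        cv2.line(c,((x-x0)*k,0),((x-x0)*k,4 if x%50 else 14),(255,255,255),1)
        if x%20==0: cv2.putText(c,str(x),((x-x0)*k,22),0,.35,(255,255,255),1)
    for y in range((y0+9)//10*10,y1,10):
        cv2.line(c,(0,(y-y0)*k),(4,(y-y0)*k),(255,255,255),1)
        if y%20==0: cv2.putText(c,str(y),(6,(y-y0)*k+4),0,.35,(255,255,255),1)
    cv2.imwrite(out,c)
E
python3 - <<'E'
from h import *
t=cv2.imread("pics/top0.png");s=cv2.imread("pics/scene0.png")
crop(t,205,100,345,190,5,"pics/c1.png")
crop(t,290,195,340,260,8,"pics/c2.png")
crop(s,130,175,310,325,4,"pics/c3.png")
E
```

```text
(no output)
```

View pics/c1.png

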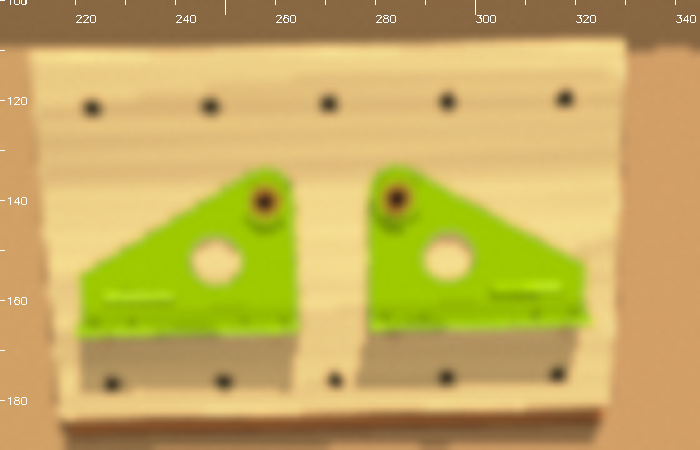

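View pics/c2.png

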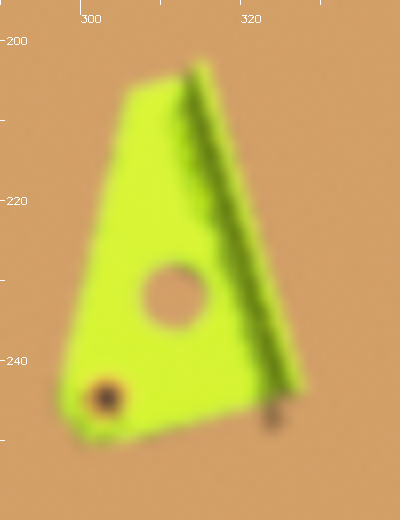

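View pics/c3.png

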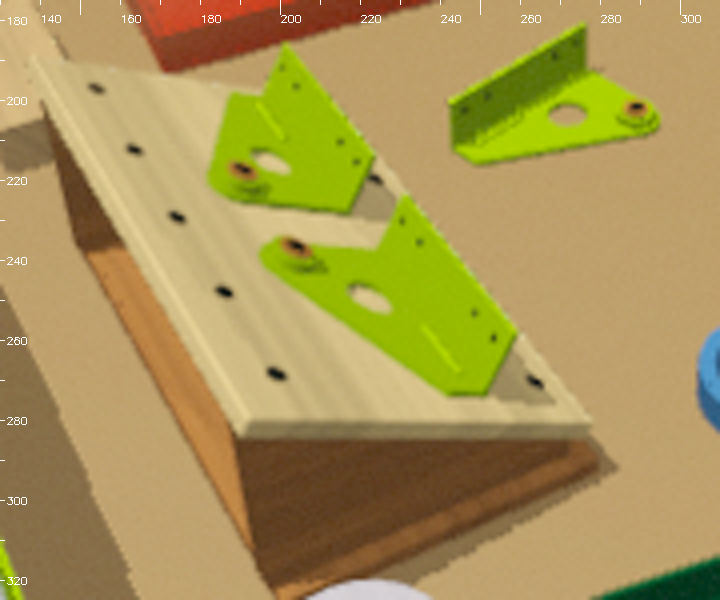

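Run:
```python
from h import *
t=cv2.imread("pics/top0.png")
crop(t,360,150,445,270,5,"pics/r.png")
crop(t,100,150,195,270,5,"pics/g.png")
```

```text
(no output)
```

View pics/r.png

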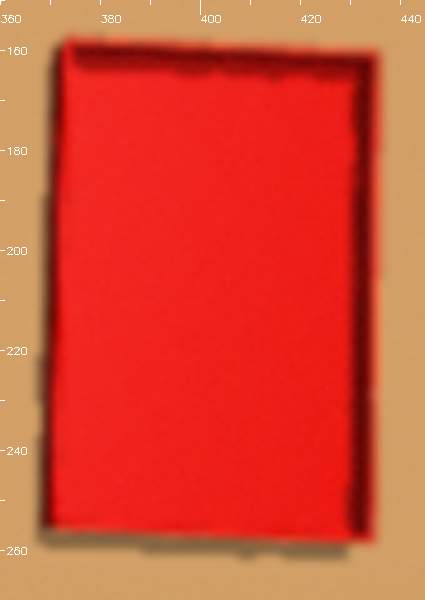

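View pics/g.png

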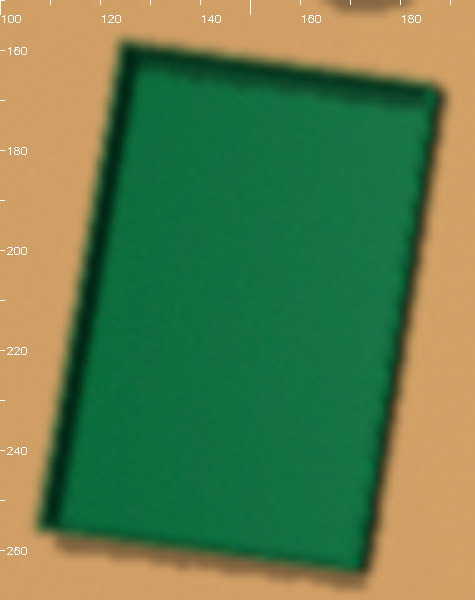

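```bash
cat > fit.py <<'E'
from h import *
from scipy.optimize import least_squares
from scipy.spatial.transform import Rotation as Ro
def fit(obs,pose,p0):
    f=lambda p:np.concatenate([proj(n,pose(p,np.array(X)))-np.array(uv) for n,X,uv in obs])
    r=least_squares(f,p0); print(np.round(r.x,4),"res px",np.round(r.fun.reshape(-1,2),1).tolist()); return r.x
def flat(z):
    return lambda p,X: np.array([p[0],p[1],z])+Ro.from_euler('z',p[2]).apply(X)
def tilt(p,X): # yaw then tilt so that +y rises 30deg
    return np.array(p[:3])+(Ro.from_euler('z',p[3])*Ro.from_euler('x',p[4] if len(p)>4 else np.pi/6)).apply(X)
E
python3 - <<'E'
from fit import *
a,b=.14,.09
for nm,c in (("red",[(372.7,157.8),(436,160.4),(434.8,258.6),(369.6,255.4)]),("green",[(124,157.6),(188.5,167.8),(172.5,264.2),(107.6,255.6)])):
    print(nm); fit([("top",X,uv) for X,uv in zip([(a,b,.028),(a,-b,.028),(-a,-b,.028),(-a,b,.028)],c)],flat(.004),[.6,-.25 if nm=="red" else .25,0])
print("b3")
fit([("top",(.06,-.002,.02),(315.9,202.5)),("top",(-.06,-.002,.02),(328.4,243.4)),("top",(-.043,.062,-.008),(303.2,244.6)),
 ("scene",(.06,-.002,.02),(242.5,200)),("scene",(-.06,-.002,.02),(276.5,181)),("scene",(-.043,.062,-.008),(288.7,201.7)),("scene",(.06,-.002,-.02),(242.8,212.5))],flat(.02),[.5,-.05,.2])
for nm,s,T,S in (("b1",-1,[(279,165.8),(323.4,164.6),(284.4,139.8)],[(224,214),(201.5,185.7),(190.8,217.2)]),
                 ("b2",1,[(220.6,166.6),(264.6,166.2),(257.8,140.4)],[(259.3,257.5),(231,224),(204,236.2)])):
    P=[(-.06,0,.02),(.06,0,.02),(s*.043,.062,-.008)]
    o=[("top",p,u) for p,u in zip(P,T)]+[("scene",p,u) for p,u in zip(P,S)]
    print(nm); fit(o,tilt,[.65,s*.08,.1,-np.pi/2]);fit(o,tilt,[.65,s*.08,.1,-np.pi/2,.52])
E
```

```text
red
[ 0.49   -0.367  -0.0449] res px [[-0.2, -0.6], [0.1, -0.3], [-0.1, 0.5], [0.2, 0.4]]
green
[ 0.4778  0.3472 -0.1347] res px [[0.7, -0.2], [-0.2, -1.5], [-0.1, 0.9], [-0.4, 0.7]]
b3
[ 0.4445 -0.1325  0.2888] res px [[-1.2, -0.1], [-1.1, 0.2], [-0.5, -0.2], [-0.5, -0.8], [-0.8, -1.7], [0.3, -0.8], [-0.1, -0.7]]
b1
[ 0.6041 -0.0746  0.0847 -1.5435] res px [[-0.4, -0.1], [0.2, 0.1], [0.0, 0.1], [-0.2, -0.3], [-0.1, 0.2], [0.1, 0.1]]
[ 0.6042 -0.0746  0.0846 -1.543   0.5301] res px [[-0.4, -0.1], [0.2, 0.1], [0.0, 0.1], [-0.2, -0.2], [-0.1, 0.2], [0.1, -0.0]]
b2
[ 0.6001  0.0812  0.0845 -1.5406] res px [[-0.6, 0.3], [0.6, -0.3], [0.3, -0.1], [-0.1, 0.5], [0.0, -0.8], [0.2, 0.4]]
[ 0.6005  0.0812  0.0841 -1.5374  0.5495] res px [[-0.6, 0.4], [0.6, -0.4], [0.2, -0.2], [-0.1, 0.6], [-0.0, -0.6], [0.2, 0.0]]
```

```bash
cat > go.py <<'E'
from h import *
from scipy.spatial.transform import Rotation as Ro
import sys
def rel(x,y,z,yaw=None):
    s=arm.get_state();R=Ro.from_euler('xyz',s["ee_rot"])
    d=R.inv().apply(np.array([x,y,z])-s["eef_pos"])
    a=0
    if yaw is not None:
        a=(yaw-s["ee_rot"][2]+np.pi/2)%np.pi-np.pi/2; a=-np.degrees(a)
    print("t",round(s["t"],2),"pos",s["eef_pos"].round(4),"rpy",s["ee_rot"].round(4),"F",s["force"].round(1),"w",round(s["width"],4))
    print("shift mm",(d*1e3).round(1),"turn deg",round(a,2),"rows",int(np.ceil(max(np.linalg.norm(d)/.0417,abs(a)/7.16))))
a=[float(v) for v in sys.argv[1:]]
rel(*a)
E
python3 go.py 0.4445 -0.1325 0.12 1.860;python3 go.py 0.4445 -0.1325 0.012 1.860
```

```text
t 0.1 pos [ 0.1622 -0.6548  0.2257] rpy [-3.1415e+00 -1.5000e-03  1.8135e+00] F [-0.3 -0.   0.4] w 0.0876
shift mm [439.  399.6 106.3] turn deg -2.66 rows 15
t 0.1 pos [ 0.1622 -0.6548  0.2257] rpy [-3.1415e+00 -1.5000e-03  1.8135e+00] F [-0.3 -0.   0.4] w 0.0876
shift mm [438.8 399.6 214.3] turn deg -2.66 rows 16
```

```bash
python3 -m handwheel '[[[0.06,0.439,0.4,0.05,-2.7],[0.06,0.439,0.4,0.05,-2.7],[0.06,0.439,0.4,0.05,-2.7],[0.06,0.439,0.4,0.05,-2.7],[0.06,0.439,0.4,0.05,-2.7],[0.06,0.439,0.4,0.05,-2.7],[0.06,0.439,0.4,0.05,-2.7],[0.06,0.439,0.4,0.05,-2.7],[0.06,0.439,0.4,0.05,-2.7],[0.06,0.439,0.4,0.05,-2.7],[0.06,0.439,0.4,0.1,-2.7],[0.06,0.439,0.4,0.106,-2.7],[0.06,0.439,0.4,0.106,-2.7],[0.06,0.439,0.4,0.106,-2.7],[0.06,0.439,0.4,0.106,-2.7],[0.06,0.439,0.4,0.106,-2.7],[0.06,0.439,0.4,0.106,-2.7],[0.06,0.439,0.4,0.106,-2.7]]]' 20; python3 go.py 0.4445 -0.1325 0.012 1.860
python3 - <<'E'
from h import *
for n in("scene","top"):
    cv2.imwrite(f"pics/{n}1.png",grab_frame(n))
s=cv2.imread("pics/scene1.png"); crop(s,190,90,340,230,5,"pics/d1.png")
E
```

```text
t: 1.6
eef_pos: [0.4446, -0.1324, 0.1202]
ee_rot: [-3.141, -0.002, 1.861]
force: [-0.9, -0.1, 0.1]
width: 0.0599
t 1.6 pos [ 0.4446 -0.1324  0.1202] rpy [-3.1408e+00 -1.6000e-03  1.8614e+00] F [-0.9 -0.1  0.1] w 0.0599
shift mm [ -0.2  -0.  108.2] turn deg 0.08 rows 3
```

View pics/d1.png

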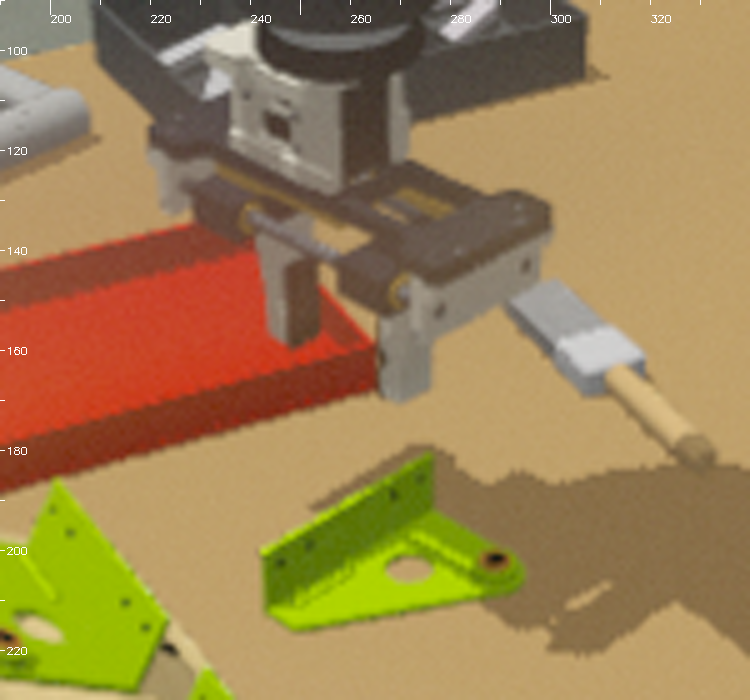

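The jaws (tips at about 248,158 and 271,168) hang over bracket_3's flange (243,200 to 276,181). Its lug, at (288,202), is on the correct side for a left-hand bracket. I'll go down and grip.

```bash
python3 -m handwheel '[[[0.06,0,0,0.04,0],[0.06,0,0,0.08,0],[0.06,0,0,0.1,0],[0.06,0,0,0.108,0],[0.06,0,0,0.108,0],[0.06,0,0,0.108,0],[0,0,0,0.108,0],[0,0,0,0.108,0],[0,0,0,0.108,0],[0,0,0,0.108,0],[0,0,0,0.108,0],[0,0,0,0.108,0],[0,0,0,0.108,0],[0,0,0,0.108,0]]]' 25
python3 go.py 0.4445 -0.1325 0.12
```

```text
t: 2.87
eef_pos: [0.4446, -0.1328, 0.0127]
ee_rot: [3.141, -0.001, 1.86]
force: [-0.1, 0.0, -0.3]
width: 0.0122
t 2.87 pos [ 0.4446 -0.1328  0.0127] rpy [ 3.1412e+00 -1.4000e-03  1.8597e+00] F [-0.1  0.  -0.3] w 0.0122
shift mm [   0.5    0.  -107.3] turn deg 0 rows 3
```

```bash
python3 -m handwheel '[[[0,0,0,0,0],[0,0,0,0,0],[0,0,0,0,0],[0,0,0,0,0],[0,0,0,-0.03,0],[0,0,0,-0.07,0],[0,0,0,-0.107,0],[0,0,0,-0.107,0],[0,0,0,-0.107,0]]]' 25
python3 go.py 0.53 -0.367 0.12
python3 - <<'E'
from h import *
for n in("scene","top"):
    cv2.imwrite(f"pics/{n}2.png",grab_frame(n))
s=cv2.imread("pics/scene2.png"); crop(s,190,90,340,230,5,"pics/d2.png")
E
```

```text
t: 3.62
eef_pos: [0.446, -0.1328, 0.1218]
ee_rot: [3.136, -0.001, 1.86]
force: [-0.8, -0.3, -2.9]
width: 0.004
t 3.62 pos [ 0.446  -0.1328  0.1218] rpy [ 3.1363e+00 -6.0000e-04  1.8598e+00] F [-0.8 -0.3 -2.9] w 0.004
shift mm [-248.4   13.8    1.7] turn deg 0 rows 6
```

View pics/d2.png

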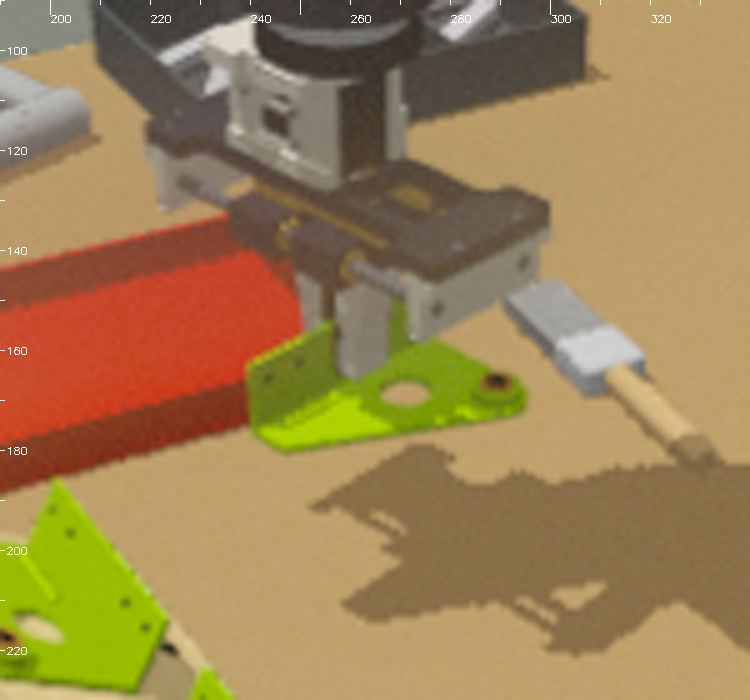

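Picture: bracket_3 is held level, with its bush at (288,166), and the bench below it is clear. Next is the red tray, on the far-x side, with the web towards the robot.

```bash
python3 go.py 0.585 -0.3713 0.12 3.097; python3 go.py 0.585 -0.3713 0.018 3.097
```

```text
t 3.72 pos [ 0.4439 -0.1329  0.1191] rpy [-3.1414e+00 -2.0000e-03  1.8593e+00] F [-0.6  0.1 -1.8] w 0.0038
shift mm [-268.7   67.4   -1.4] turn deg -70.91 rows 10
t 3.72 pos [ 0.4439 -0.1329  0.1191] rpy [-3.1414e+00 -2.0000e-03  1.8593e+00] F [-0.6  0.1 -1.8] w 0.0038
shift mm [-268.9   67.4  100.6] turn deg -70.91 rows 10
```

```bash
python3 -m handwheel '[[[0,-0.03,0.01,-0.02,-6],[0,-0.06,0.015,-0.02,-12],[0,-0.09,0.022,-0.02,-18],[0,-0.12,0.03,-0.02,-24],[0,-0.15,0.038,-0.02,-30],[0,-0.18,0.045,-0.02,-37],[0,-0.21,0.052,-0.02,-44],[0,-0.24,0.06,-0.02,-51],[0,-0.269,0.067,-0.01,-58],[0,-0.269,0.067,0,-64.5],[0,-0.269,0.067,0,-71],[0,-0.269,0.067,0,-71],[0,-0.269,0.067,0.03,-71],[0,-0.269,0.067,0.05,-71],[0,-0.269,0.067,0.05,-71],[0,-0.269,0.067,0.05,-71]]]' 25
python3 go.py 0.585 -0.3713 0.018 3.097
python3 - <<'E'
from h import *
for n in("scene","top"):
    cv2.imwrite(f"pics/{n}3.png",grab_frame(n))
s=cv2.imread("pics/scene3.png"); crop(s,130,60,290,200,5,"pics/d3.png")
E
```

```text
t: 5.05
eef_pos: [0.5834, -0.3711, 0.0669]
ee_rot: [3.139, -0.005, 3.096]
force: [-0.4, -0.4, 0.2]
width: 0.004
t 5.05 pos [ 0.5834 -0.3711  0.0669] rpy [ 3.1389 -0.0048  3.0963] F [-0.4 -0.4  0.2] w 0.004
shift mm [-1.8 -0.3 48.9] turn deg -0.04 rows 2
```

View pics/d3.png

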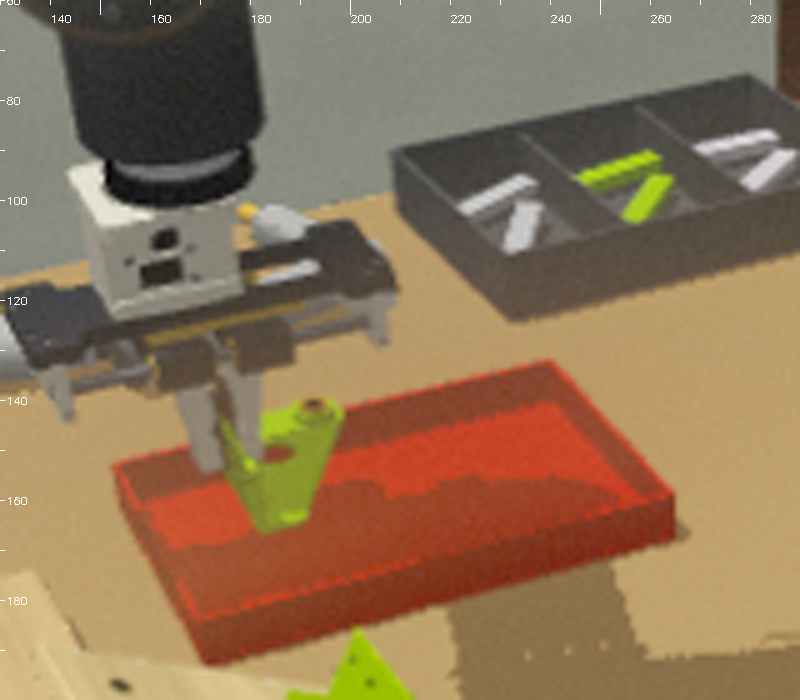

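The bracket hangs inside the red tray walls, web towards the robot and still level. I'll lower it slowly.

```bash
python3 -m handwheel '[[[0,-0.001,0,0.02,0],[0,-0.001,0,0.035,0],[0,-0.001,0,0.042,0],[0,-0.001,0,0.045,0],[0,-0.001,0,0.047,0],[0,-0.001,0,0.049,0],[0,-0.001,0,0.049,0],[0,-0.001,0,0.049,0]]]' 25
python3 go.py 0.585 -0.3713 0.0165 3.097
```

```text
t: 5.82
eef_pos: [0.5867, -0.372, 0.0214]
ee_rot: [3.141, 0.001, 3.098]
force: [-0.8, -0.8, -0.8]
width: 0.0036
t 5.82 pos [ 0.5867 -0.372   0.0214] rpy [3.1410e+00 1.0000e-03 3.0977e+00] F [-0.8 -0.8 -0.8] w 0.0036
shift mm [1.8 0.7 4.9] turn deg 0.04 rows 1
```

```bash
python3 -m handwheel '[[[0,0,0,0.001,0],[0,0,0,0.002,0],[0,0,0,0.003,0],[0,0,0,0.003,0]]]' 25;python3 go.py 0.585 -0.3713 0.0165 3.097
```

```text
t: 6.15
eef_pos: [0.5867, -0.372, 0.0183]
ee_rot: [3.141, 0.001, 3.098]
force: [-0.4, 0.4, -1.6]
width: 0.0038
t 6.15 pos [ 0.5867 -0.372   0.0183] rpy [3.1409e+00 8.0000e-04 3.0977e+00] F [-0.4  0.4 -1.6] w 0.0038
shift mm [1.7 0.6 1.8] turn deg 0.04 rows 1
```

```bash
python3 -m handwheel '[[[0,0,0,0.0005,0],[0,0,0,0.001,0],[0,0,0,0.0015,0],[0,0,0,0.002,0],[0,0,0,0.002,0]]]' 25;python3 go.py 0.585 -0.3713 0.0165 3.097
```

```text
t: 6.57
eef_pos: [0.5866, -0.372, 0.0167]
ee_rot: [3.141, 0.001, 3.098]
force: [-1.2, 0.7, 3.0]
width: 0.0035
t 6.57 pos [ 0.5866 -0.372   0.0167] rpy [3.1410e+00 8.0000e-04 3.0978e+00] F [-1.2  0.7  3. ] w 0.0035
shift mm [1.7 0.6 0.2] turn deg 0.05 rows 1
```

```bash
python3 -m handwheel '[[[0.018,0,0,0,0],[0.018,0,0,0,0],[0.018,0,0,0,0],[0.018,0,0,0,0],[0.018,0,0,-0.02,0],[0.018,0,0,-0.05,0],[0.018,0,0,-0.09,0],[0.018,0,0,-0.13,0],[0.05,0,0,-0.15,0],[0.05,0,0,-0.15,0]]]' 25
python3 - <<'E'
from h import *
for n in("scene","top"):
    cv2.imwrite(f"pics/{n}4.png",grab_frame(n))
s=cv2.imread("pics/scene4.png"); crop(s,130,60,290,200,5,"pics/d4.png")
# plan b1 grasp
from scipy.spatial.transform import Rotation as Ro
for nm,p in(("b1",[.6041,-.0746,.0847,-1.5435]),("b2",[.6001,.0812,.0845,-1.5406])):
    R=Ro.from_euler('z',p[3])*Ro.from_euler('x',np.pi/6)
    root=np.array(p[:3])+R.apply([0,.002,-.016]); top=np.array(p[:3])+R.apply([0,-.002,.02])
    print(nm,"root",root.round(4),"outer top edge",top.round(4),"toolyaw",round(p[3]+np.pi/2,4))
E
```

```text
t: 7.4
eef_pos: [0.5893, -0.3736, 0.1737]
ee_rot: [-3.138, 0.01, 3.099]
force: [0.6, -0.3, 0.3]
width: 0.0266
b1 root [ 0.6138 -0.0743  0.0718] outer top edge [ 0.5924 -0.0749  0.101 ] toolyaw 0.0273
b2 root [0.6098 0.0815 0.0716] outer top edge [0.5884 0.0808 0.1008] toolyaw 0.0302
```

View pics/d4.png

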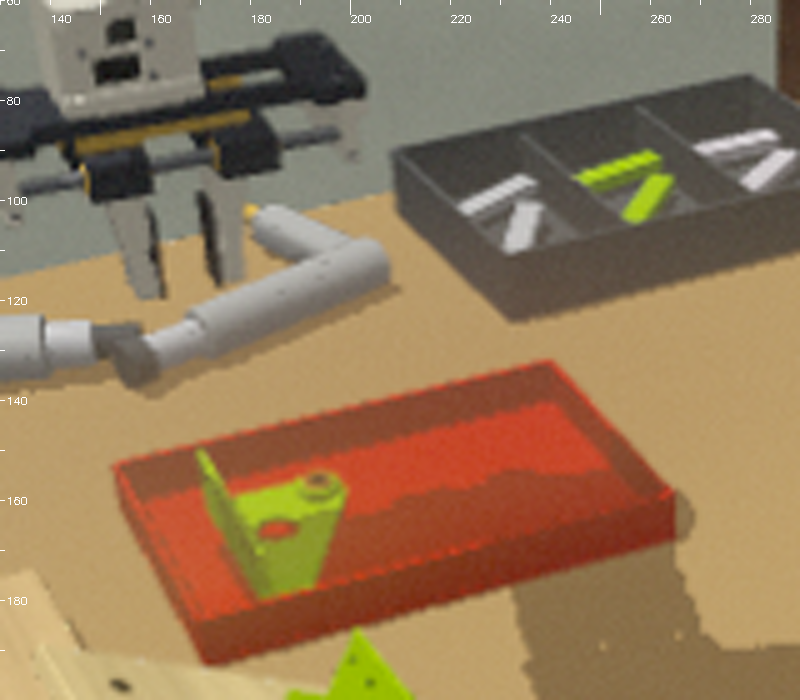

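bracket_3 sits flat in the red tray, with its bush at (191,155) and flange edge at (168–182, 150–178). On the rack there are two candidates. The one at image top (284,140) has its lug far-left seen from the flange side, so it is left-hand, bracket_1. The one with its bush at (258,140) is right-hand, bracket_2. The black look-alike is on the bench at (172,307) and is not meant. The earlier crop confirmed both.

The tool can't be tilted, so I'll pinch the leaning flange with upright jaws. They will swing it level as I lift.

```bash
python3 go.py 0.599 -0.0746 0.174 0.0273
```

```text
t 7.5 pos [ 0.587  -0.3722  0.1681] rpy [3.1415 0.0035 3.0977] F [-1.1  0.1 -1.1] w 0.0337
shift mm [  1.  297.8  -5.8] turn deg -4.08 rows 8
```

```bash
python3 -m handwheel '[[[0.024,0.001,0.3,-0.006,-4],[0.024,0.001,0.3,-0.006,-4],[0.024,0.001,0.3,-0.006,-4],[0.024,0.001,0.3,-0.006,-4],[0.024,0.001,0.3,-0.006,-4],[0.024,0.001,0.3,-0.006,-4],[0.024,0.001,0.3,-0.006,-4],[0.024,0.001,0.298,-0.006,-4],[0.024,0.001,0.298,-0.006,-4],[0.024,0.001,0.298,-0.006,-4],[0.024,0.001,0.298,0.03,-4],[0.024,0.001,0.298,0.05,-4],[0.024,0.001,0.298,0.05,-4],[0.024,0.001,0.298,0.05,-4]]]' 20
python3 go.py 0.599 -0.0746 0.086 0.0273
python3 - <<'E'
from h import *
for n in("scene","top"):
    cv2.imwrite(f"pics/{n}5.png",grab_frame(n))
s=cv2.imread("pics/scene5.png"); crop(s,140,130,270,270,5,"pics/d5.png")
E
```

```text
t: 8.67
eef_pos: [0.5982, -0.076, 0.1169]
ee_rot: [-3.141, -0.0, -3.117]
force: [-0.2, -0.5, 0.9]
width: 0.0243
t 8.67 pos [ 0.5982 -0.076   0.1169] rpy [-3.1406e+00 -1.0000e-04 -3.1172e+00] F [-0.2 -0.5  0.9] w 0.0243
shift mm [-0.8  1.4 30.9] turn deg -0.16 rows 1
```

View pics/d5.png

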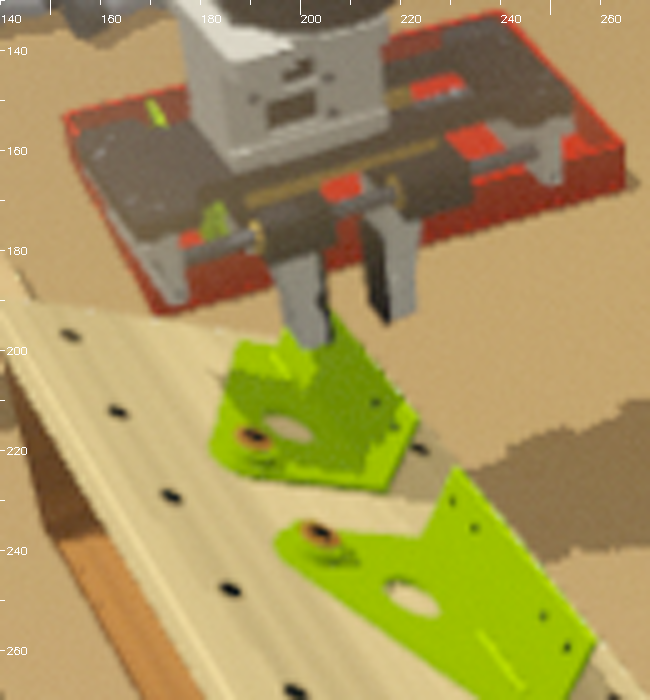

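```bash
python3 -m handwheel '[[[0.024,-0.001,0.001,0.01,0],[0.024,-0.001,0.001,0.02,0],[0.024,-0.001,0.001,0.027,0],[0.024,-0.001,0.001,0.031,0],[0.024,-0.001,0.001,0.031,0],[0.024,-0.001,0.001,0.031,0]]]' 20
python3 go.py 0.599 -0.0746 0.086 0.0273
python3 - <<'E'
from h import *
for n in("scene","top"):
    cv2.imwrite(f"pics/{n}6.png",grab_frame(n))
s=cv2.imread("pics/scene6.png"); crop(s,140,130,270,270,5,"pics/d6.png")
E
```

```text
t: 9.27
eef_pos: [0.601, -0.0744, 0.0879]
ee_rot: [-3.141, 0.004, -3.116]
force: [-0.7, -0.1, -0.4]
width: 0.0238
t 9.27 pos [ 0.601  -0.0744  0.0879] rpy [-3.1408  0.0038 -3.1162] F [-0.7 -0.1 -0.4] w 0.0238
shift mm [ 2.  -0.2  1.9] turn deg -0.11 rows 1
```

View pics/d6.png

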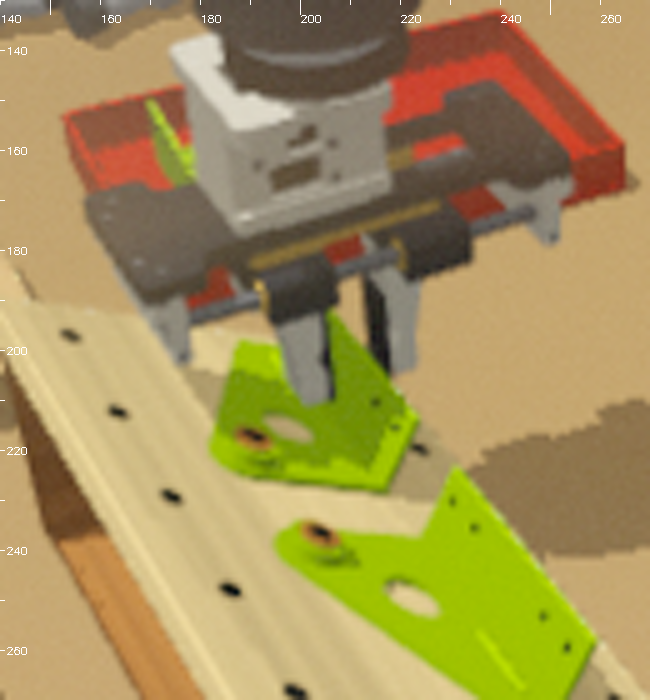

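The jaws straddle bracket_1's flange and nothing is touching. Closing gently.

```bash
python3 -m handwheel '[[[0.024,0.002,0,0.001,0],[0,0.002,0,0.001,0],[0,0.002,0,0.001,0],[0,0.002,0,0.001,0],[0,0.002,0,0.001,0],[0,0.002,0,0.001,0],[0,0.002,0,0.001,0]]]' 15
python3 go.py 0.599 -0.0746 0.086 0.0273
python3 - <<'E'
from h import *
for n in("scene","top"):
    cv2.imwrite(f"pics/{n}7.png",grab_frame(n))
s=cv2.imread("pics/scene7.png"); crop(s,140,130,270,270,5,"pics/d7.png")
E
```

```text
t: 9.95
eef_pos: [0.6014, -0.0742, 0.0885]
ee_rot: [-3.141, 0.009, -3.116]
force: [5.3, -0.4, 0.8]
width: 0.0126
t 9.95 pos [ 0.6014 -0.0742  0.0885] rpy [-3.141   0.0089 -3.1156] F [ 5.3 -0.4  0.8] w 0.0126
shift mm [ 2.4 -0.4  2.5] turn deg -0.08 rows 1
```

View pics/d7.png

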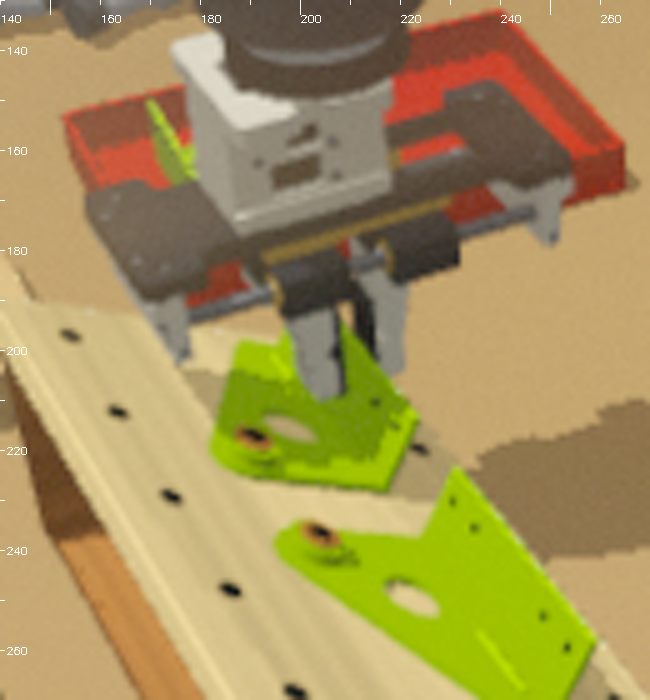

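Width is 12.6 mm, which matches the two-edge contact I predicted (13). I'll lift slowly and watch it swing.

```bash
python3 -m handwheel '[[[0,0.002,0,-0.003,0],[0,0.002,0,-0.006,0],[0,0.002,0,-0.01,0],[0,0.002,0,-0.014,0],[0,0.002,0,-0.014,0]]]' 15
python3 - <<'E'
from h import *
for n in("scene","top"):
    cv2.imwrite(f"pics/{n}8.png",grab_frame(n))
s=cv2.imread("pics/scene8.png"); crop(s,140,130,270,270,5,"pics/d8.png")
E
```

```text
t: 10.47
eef_pos: [0.5992, -0.0742, 0.1035]
ee_rot: [-3.141, 0.009, -3.116]
force: [1.2, 0.7, 2.3]
width: 0.0085
```

View pics/d8.png

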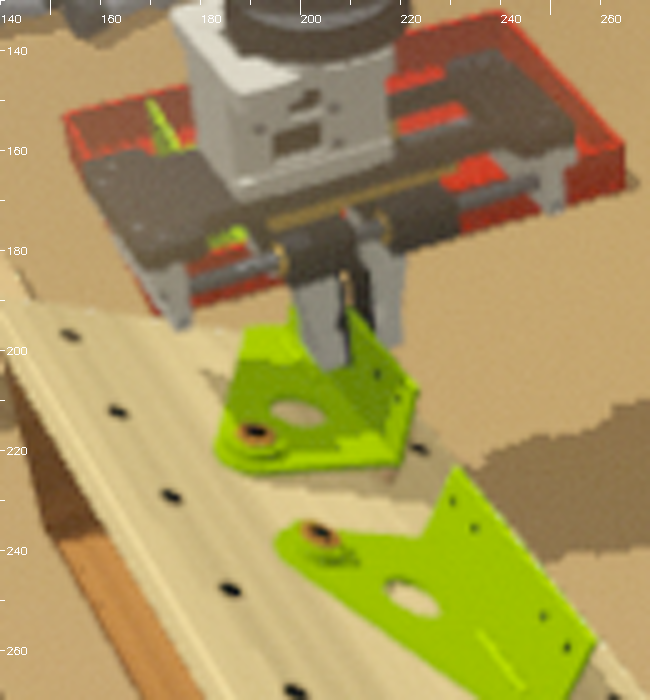

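Working as expected: the web has swung part-way to level and the width is down to 8.5 mm. I'll keep lifting.

```bash
python3 -m handwheel '[[[0,0,0,-0.005,0],[0,0,0,-0.01,0],[0,0,0,-0.015,0],[0,0,0,-0.022,0],[0,0,0,-0.03,0],[0,0,0,-0.03,0],[0,0,0,-0.03,0]]]' 25
python3 - <<'E'
from h import *
for n in("scene","top"):
    cv2.imwrite(f"pics/{n}9.png",grab_frame(n))
s=cv2.imread("pics/scene9.png"); crop(s,140,110,270,250,5,"pics/d9.png")
E
```

```text
t: 11.15
eef_pos: [0.5985, -0.0742, 0.133]
ee_rot: [-3.141, 0.009, -3.116]
force: [-0.2, 0.4, -1.8]
width: 0.004
```

View pics/d9.png

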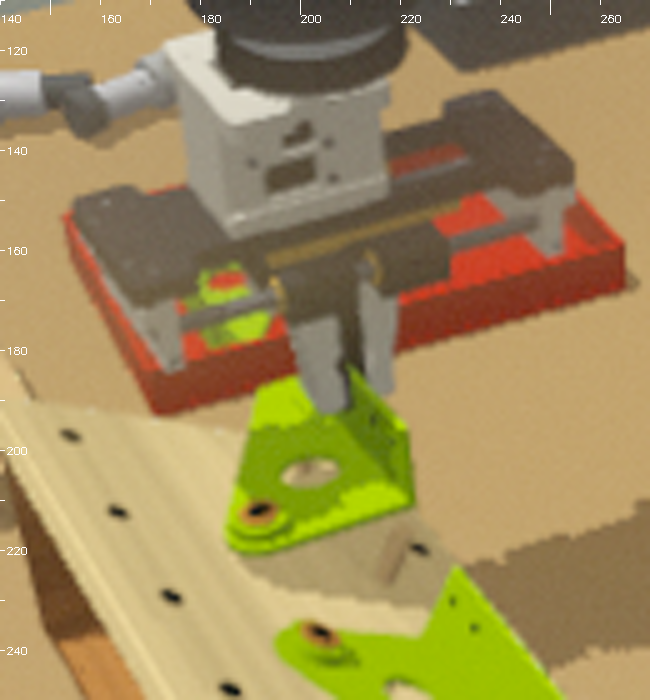

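Run:
```python
from fit import *
t=cv2.imread("pics/top9.png");crop(t,230,90,350,210,6,"pics/t9.png")
o=[("scene",(-.043,.062,-.008),(192.4,212)),("scene",(-.06,-.002,-.02),(222.9,210.4)),("scene",(-.06,0,.02),(221.4,195.6))]
fit(o,lambda p,X:tilt([p[0],p[1],p[2],-1.545],X) if 0 else np.array(p[:3])+(Ro.from_euler('z',-1.545)*Ro.from_euler('x',p[3])).apply(X),[.6,-.075,.15,0])
```

```text
[ 0.5921 -0.0858  0.1219 -0.0122] res px [[-0.2, -0.4], [0.6, -0.0], [-0.4, 0.4]]
```

View pics/t9.png

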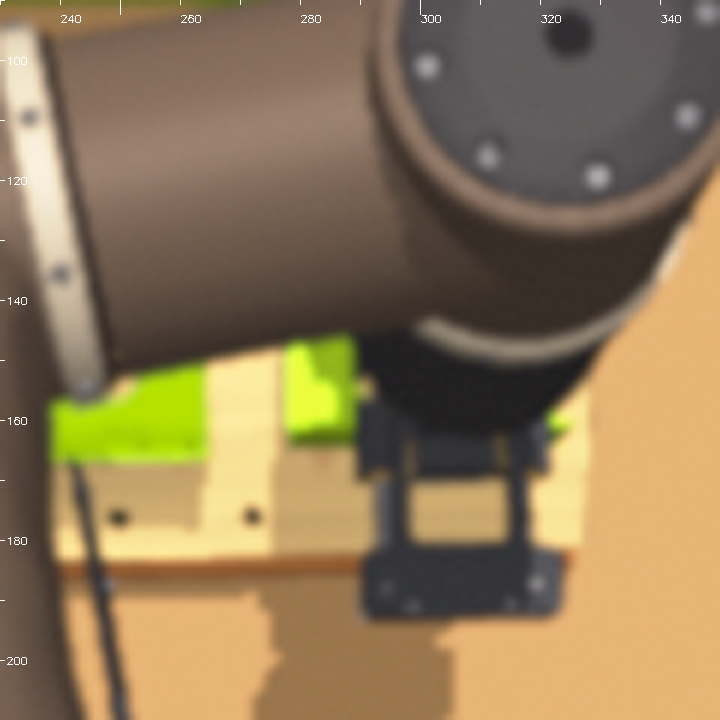

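```bash
python3 - <<'E'
from fit import *
o=[("scene",(-.043,.062,-.008),(192.4,212)),("scene",(-.06,-.002,-.02),(222.9,210.4)),("scene",(-.06,0,.02),(221.4,195.6))]
fit(o,lambda p,X:np.array([.5985,p[0],p[1]])+(Ro.from_euler('z',-1.545)*Ro.from_euler('x',p[2])).apply(X),[-.075,.13,0])
E
python3 go.py 0.4 -0.363 0.14 3.097
```

```text
[-0.0675  0.1369 -0.0149] res px [[-0.7, -0.2], [0.8, 0.1], [-0.2, 0.1]]
t 11.25 pos [ 0.5982 -0.0742  0.1323] rpy [-3.1412  0.0078 -3.1159] F [-0.3 -0.1 -2.3] w 0.0036
shift mm [ 205.5 -283.6   -9.1] turn deg 4.03 rows 9
```

```bash
python3 -m handwheel '[[[0,0.01,-0.01,-0.009,0],[0,0.03,-0.04,-0.009,0],[0,0.055,-0.075,-0.009,1],[0,0.08,-0.11,-0.009,2],[0,0.105,-0.145,-0.009,3],[0,0.13,-0.18,-0.009,4],[0,0.155,-0.215,-0.009,4],[0,0.18,-0.25,-0.009,4],[0,0.2,-0.275,-0.009,4],[0,0.205,-0.284,0,4],[0,0.205,-0.284,0.03,4],[0,0.205,-0.284,0.06,4],[0,0.205,-0.284,0.07,4],[0,0.205,-0.284,0.07,4],[0,0.205,-0.284,0.07,4]]]' 25
python3 go.py 0.4 -0.363 0.03 3.097
python3 - <<'E'
from h import *
for n in("scene","top"):
    cv2.imwrite(f"pics/{n}10.png",grab_frame(n))
s=cv2.imread("pics/scene10.png"); crop(s,130,60,290,200,5,"pics/d10.png")
E
```

```text
t: 12.5
eef_pos: [0.4011, -0.3634, 0.061]
ee_rot: [3.141, 0.006, 3.098]
force: [0.7, -0.2, -0.5]
width: 0.0036
t 12.5 pos [ 0.4011 -0.3634  0.061 ] rpy [3.1414 0.0064 3.0982] F [ 0.7 -0.2 -0.5] w 0.0036
shift mm [ 1.3  0.4 31. ] turn deg 0.07 rows 1
```

View pics/d10.png

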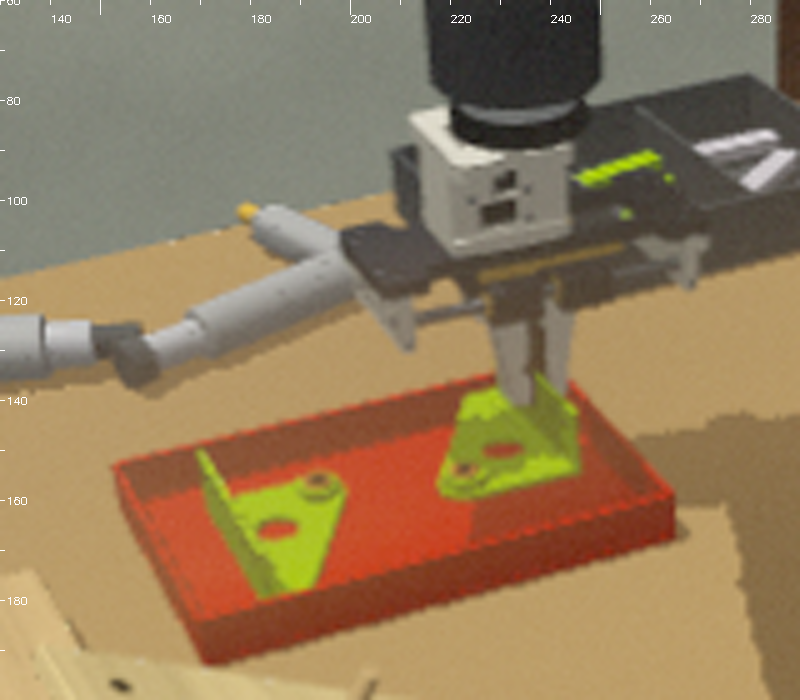

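bracket_1 hangs level in the near half of the red tray, with free floor between the two. I'll lower it until it touches.

```bash
python3 -m handwheel '[[[0,0,0,0.015,0],[0,0,0,0.025,0],[0,0,0,0.03,0],[0,0,0,0.032,0],[0,0,0,0.033,0],[0,0,0,0.033,0]]]' 25;python3 -m handwheel '[[[0,0,0,0.001,0],[0,0,0,0.002,0],[0,0,0,0.003,0]]]' 25;python3 -m handwheel '[[[0,0,0,0.001,0],[0,0,0,0.002,0],[0,0,0,0.002,0]]]' 25
```

```text
t: 13.1
eef_pos: [0.4029, -0.3638, 0.0298]
ee_rot: [-3.14, 0.01, 3.099]
force: [-0.5, 1.5, 0.2]
width: 0.0039
t: 13.35
eef_pos: [0.4035, -0.364, 0.0275]
ee_rot: [-3.14, 0.011, 3.099]
force: [-0.7, 3.4, 5.2]
width: 0.0039
t: 13.6
eef_pos: [0.404, -0.364, 0.0265]
ee_rot: [-3.14, 0.012, 3.1]
force: [-2.6, 5.9, 14.0]
width: 0.0035
```

Run:
```python
from h import *
for n in("scene","top"):
    cv2.imwrite(f"pics/{n}11.png",grab_frame(n))
s=cv2.imread("pics/scene11.png"); crop(s,200,110,280,190,9,"pics/d11.png")
t=cv2.imread("pics/top11.png"); crop(t,340,150,450,270,6,"pics/t11.png")
```

```text
(no output)
```

View pics/d11.png

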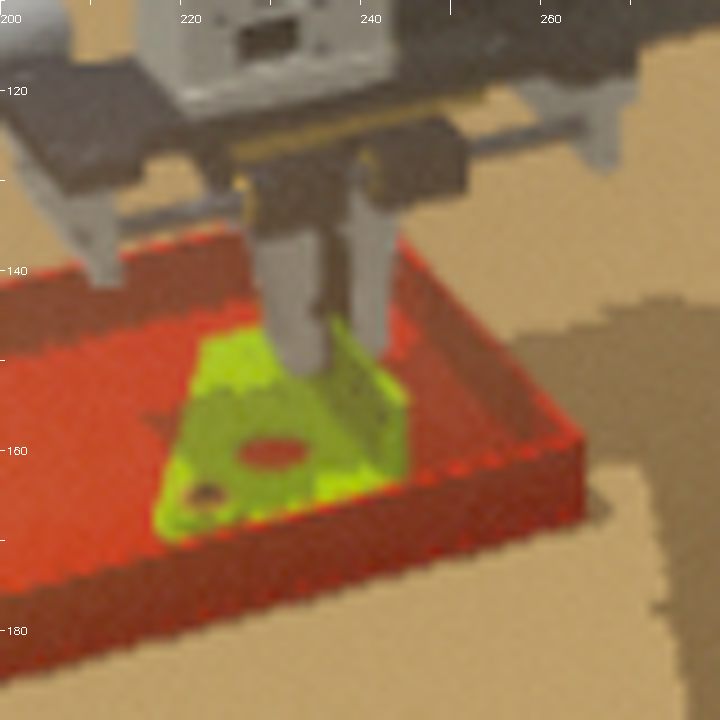

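View pics/t11.png

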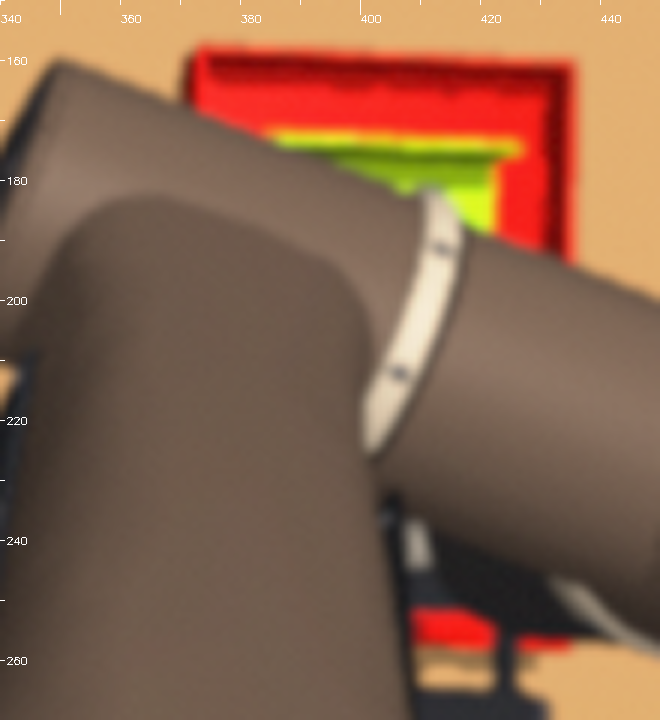

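The web is on the floor: underside 22.5 mm below the TCP, which fits the overlap I calculated. Release and rise.

```bash
python3 -m handwheel '[[[0,0,0,-0.001,0],[0.018,0,0,-0.001,0],[0.018,0,0,-0.001,0],[0.018,0,0,-0.001,0],[0.018,0,0,-0.001,0],[0.018,0,0,-0.02,0],[0.018,0,0,-0.05,0],[0.018,0,0,-0.09,0],[0.024,0,0,-0.13,0],[0.024,0,0,-0.13,0],[0.024,0,0,-0.13,0]]]' 25
python3 go.py 0.596 0.0812 0.15 0.0302
python3 - <<'E'
from h import *
for n in("scene","top"):
    cv2.imwrite(f"pics/{n}12.png",grab_frame(n))
s=cv2.imread("pics/scene12.png"); crop(s,130,60,290,200,5,"pics/d12.png")
E
```

```text
t: 14.62
eef_pos: [0.4039, -0.3644, 0.1592]
ee_rot: [-3.137, 0.017, 3.1]
force: [-0.5, 0.7, -0.8]
width: 0.0238
t 14.62 pos [ 0.4039 -0.3644  0.1592] rpy [-3.1374  0.0172  3.0997] F [-0.5  0.7 -0.8] w 0.0238
shift mm [-173.1  453.3   10.3] turn deg -4.13 rows 12
```

View pics/d12.png

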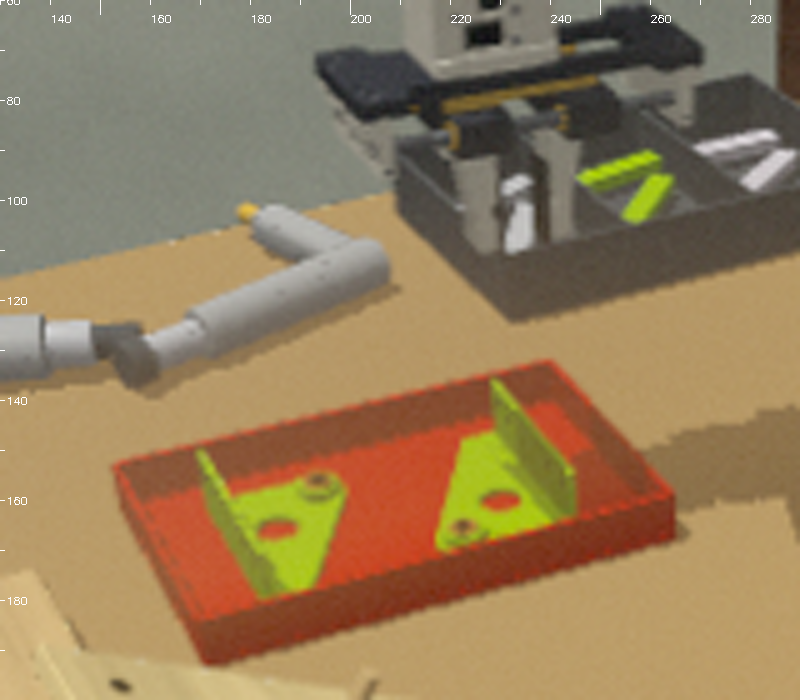

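Both left-hand brackets are flat in the red tray (bushes at 191,155 and 221,165). Now bracket_2.

```bash
python3 -m handwheel '[[[0.024,-0.173,0.453,0.01,-4.1],[0.024,-0.173,0.453,0.01,-4.1],[0.024,-0.173,0.453,0.01,-4.1],[0.024,-0.173,0.453,0.01,-4.1],[0.024,-0.173,0.453,0.01,-4.1],[0.024,-0.173,0.453,0.01,-4.1],[0.024,-0.173,0.453,0.01,-4.1],[0.024,-0.173,0.453,0.01,-4.1],[0.024,-0.173,0.453,0.01,-4.1],[0.024,-0.173,0.453,0.01,-4.1],[0.024,-0.173,0.453,0.01,-4.1],[0.024,-0.173,0.453,0.01,-4.1],[0.024,-0.173,0.453,0.01,-4.1],[0.024,-0.173,0.453,0.01,-4.1],[0.024,-0.173,0.453,0.03,-4.1],[0.024,-0.173,0.453,0.04,-4.1],[0.024,-0.173,0.453,0.04,-4.1],[0.024,-0.173,0.453,0.04,-4.1],[0.024,-0.173,0.453,0.04,-4.1]]]' 15
python3 go.py 0.596 0.0812 0.087 0.0302
python3 - <<'E'
from h import *
for n in("scene","top"):
    cv2.imwrite(f"pics/{n}13.png",grab_frame(n))
s=cv2.imread("pics/scene13.png"); crop(s,160,150,300,290,5,"pics/d13.png")
E
```

```text
t: 16.3
eef_pos: [0.5946, 0.0811, 0.1177]
ee_rot: [-3.139, 0.012, -3.113]
force: [0.3, -0.1, 0.3]
width: 0.0242
t 16.3 pos [0.5946 0.0811 0.1177] rpy [-3.1389  0.0115 -3.1131] F [ 0.3 -0.1  0.3] w 0.0242
shift mm [-1.1  0.1 30.7] turn deg -0.1 rows 1
```

View pics/d13.png

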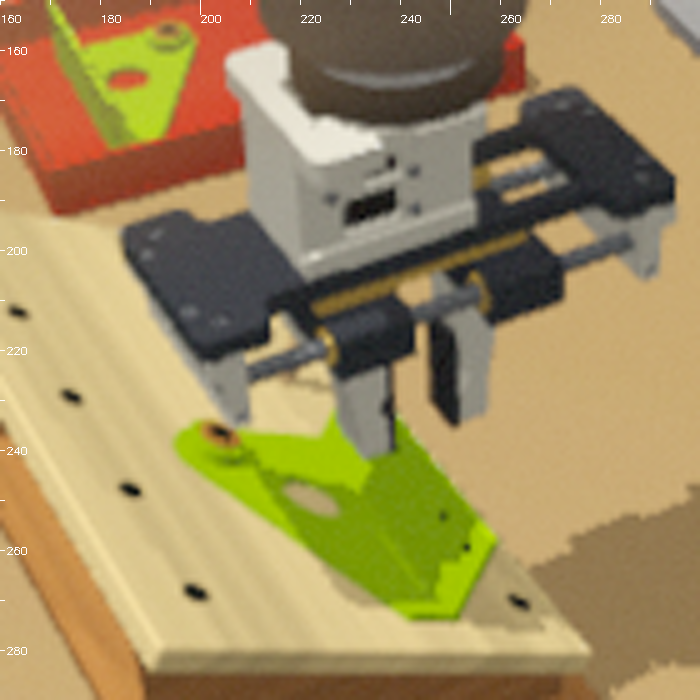

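The jaws hang over bracket_2's flange; its bush at (202,236) is at the far right seen from the flange. Descending.

```bash
python3 -m handwheel '[[[0.024,0,0,0.01,0],[0.024,0,0,0.02,0],[0.024,0,0,0.027,0],[0.024,0,0,0.03,0],[0.024,0,0,0.03,0],[0.024,0,0,0.03,0]]]' 15
python3 go.py 0.596 0.0812 0.087 0.0302
python3 - <<'E'
from h import *
cv2.imwrite("pics/scene14.png",grab_frame("scene"))
s=cv2.imread("pics/scene14.png"); crop(s,160,150,300,290,5,"pics/d14.png")
E
```

```text
t: 16.9
eef_pos: [0.5952, 0.0814, 0.0878]
ee_rot: [-3.139, 0.012, -3.113]
force: [-0.2, -0.1, -0.3]
width: 0.0244
t 16.9 pos [0.5952 0.0814 0.0878] rpy [-3.1391  0.012  -3.1127] F [-0.2 -0.1 -0.3] w 0.0244
shift mm [-0.8 -0.2  0.8] turn deg -0.07 rows 1
```

View pics/d14.png

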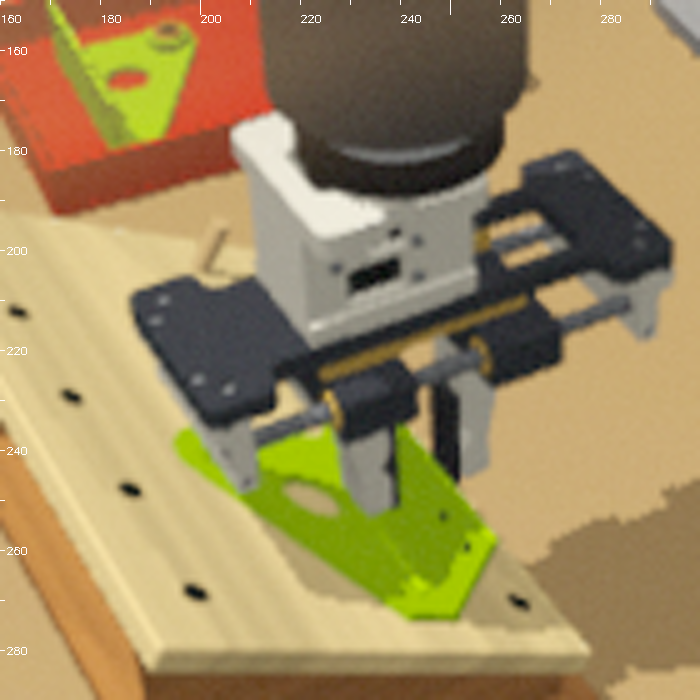

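```bash
python3 -m handwheel '[[[0,0,0,0.001,0],[0,0,0,0.001,0],[0,0,0,0.001,0],[0,0,0,0.001,0],[0,0,0,0.001,0],[0,0,0,0.001,0],[0,0,0,0.001,0]]]' 15; python3 -m handwheel '[[[0,0,0,-0.003,0],[0,0,0,-0.006,0],[0,0,0,-0.01,0],[0,0,0,-0.014,0],[0,0,0,-0.014,0]]]' 15
python3 -m handwheel '[[[0,0,0,-0.005,0],[0,0,0,-0.01,0],[0,0,0,-0.015,0],[0,0,0,-0.022,0],[0,0,0,-0.03,0],[0,0,0,-0.035,0],[0,0,0,-0.035,0]]]' 25
python3 - <<'E'
from h import *
cv2.imwrite("pics/scene15.png",grab_frame("scene"))
s=cv2.imread("pics/scene15.png"); crop(s,160,130,300,270,5,"pics/d15.png")
E
```

```text
t: 17.53
eef_pos: [0.5972, 0.082, 0.0883]
ee_rot: [-3.14, 0.016, -3.112]
force: [5.6, -1.0, 1.3]
width: 0.0123
t: 17.95
eef_pos: [0.5963, 0.082, 0.103]
ee_rot: [-3.14, 0.016, -3.112]
force: [-3.0, 1.8, 1.9]
width: 0.0083
t: 18.53
eef_pos: [0.5961, 0.0821, 0.1392]
ee_rot: [-3.141, 0.017, -3.112]
force: [0.3, -0.8, -0.9]
width: 0.0037
```

View pics/d15.png

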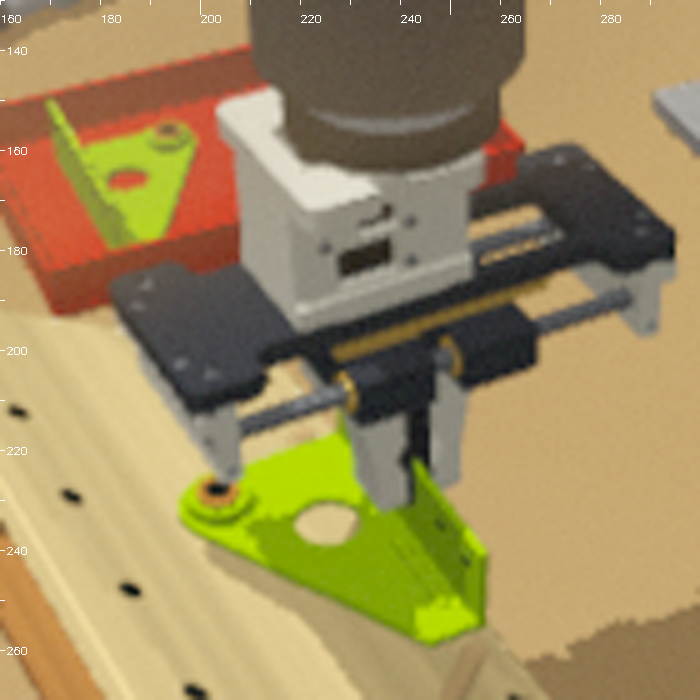

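```bash
python3 -c "
from h import *
print(atz('top',168,108,.115))"; python3 go.py 0.438 0.3526 0.06 3.007
```

```text
[0.74206522 0.27794971 0.115     ]
t 18.58 pos [0.5958 0.0821 0.1384] rpy [-3.1406  0.016  -3.1124] F [ 0.  -0.1 -1.6] w 0.0037
shift mm [151.1 275.1  75.8] turn deg 9.38 rows 8
```

```bash
python3 -m handwheel '[[[0,0.015,0.005,-0.015,0],[0,0.045,0.02,-0.02,1],[0,0.08,0.04,-0.02,2],[0,0.11,0.065,-0.02,3],[0,0.135,0.095,-0.02,4],[0,0.151,0.13,-0.02,5],[0,0.151,0.165,-0.02,6],[0,0.151,0.2,-0.02,7],[0,0.151,0.235,-0.02,8.5],[0,0.151,0.265,-0.01,9.4],[0,0.151,0.275,0,9.4],[0,0.151,0.275,0.03,9.4],[0,0.151,0.275,0.055,9.4],[0,0.151,0.275,0.076,9.4],[0,0.151,0.275,0.076,9.4],[0,0.151,0.275,0.076,9.4],[0,0.151,0.275,0.076,9.4]]]' 25
python3 go.py 0.438 0.3526 0.03 3.007
python3 - <<'E'
from h import *
for n in ("scene","top"): cv2.imwrite(f"pics/{n}16.png",grab_frame(n))
s=cv2.imread("pics/scene16.png"); crop(s,270,220,470,420,4,"pics/d16.png")
E
```

```text
t: 20.0
eef_pos: [0.4386, 0.3527, 0.0606]
ee_rot: [3.14, 0.017, 3.007]
force: [0.5, -0.1, -0.1]
width: 0.004
t 20.0 pos [0.4386 0.3527 0.0606] rpy [3.1396 0.0165 3.0069] F [ 0.5 -0.1 -0.1] w 0.004
shift mm [ 1.1 -0.2 30.6] turn deg -0.0 rows 1
```

View pics/d16.png

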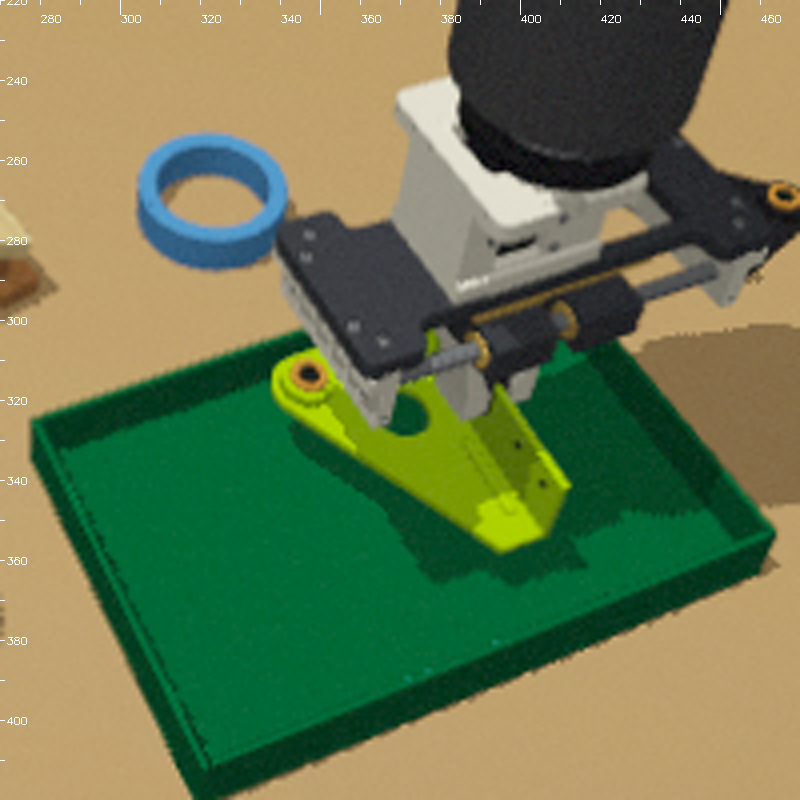

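It is level and within the tray walls. Lowering until contact.

```bash
python3 -m handwheel '[[[0,0,0,0.015,0],[0,0,0,0.025,0],[0,0,0,0.029,0],[0,0,0,0.031,0],[0,0,0,0.031,0],[0,0,0,0.031,0]]]' 25;python3 -m handwheel '[[[0,0,0,0.001,0],[0,0,0,0.002,0],[0,0,0,0.002,0]]]' 25;python3 -m handwheel '[[[0,0,0,0.0005,0],[0,0,0,0.001,0],[0,0,0,0.0015,0]]]' 25
```

```text
t: 20.6
eef_pos: [0.4396, 0.3535, 0.0307]
ee_rot: [3.137, 0.017, 3.007]
force: [0.6, -1.0, -1.3]
width: 0.004
t: 20.85
eef_pos: [0.4398, 0.3535, 0.0292]
ee_rot: [3.137, 0.018, 3.007]
force: [-0.8, -2.0, 4.1]
width: 0.0041
t: 21.1
eef_pos: [0.4399, 0.3532, 0.028]
ee_rot: [3.137, 0.018, 3.007]
force: [-0.3, -4.6, 5.4]
width: 0.0033
```

```bash
python3 -m handwheel '[[[0,0,0,0.0005,0],[0,0,0,0.001,0],[0,0,0,0.001,0]]]' 15
python3 -m handwheel '[[[0.005,0,0,0,0],[0.01,0,0,0,0],[0.018,0,0,0,0],[0.018,0,0,0,0],[0.018,0,0,0,0],[0.018,0,0,-0.02,0],[0.018,0,0,-0.05,0],[0.018,0,0,-0.09,0],[0.024,0,0,-0.13,0],[0.024,-0.04,0,-0.16,0],[0.024,-0.04,0,-0.16,0],[0.024,-0.04,0,-0.16,0]]]' 15
python3 - <<'E'
from h import *
for n in ("scene","top"): cv2.imwrite(f"pics/{n}17.png",grab_frame(n))
s=cv2.imread("pics/scene17.png"); crop(s,270,220,470,420,4,"pics/d17.png")
E
```

```text
t: 21.35
eef_pos: [0.4399, 0.3532, 0.027]
ee_rot: [3.137, 0.018, 3.007]
force: [-0.7, -1.2, 2.5]
width: 0.0038
t: 22.35
eef_pos: [0.4789, 0.3484, 0.1903]
ee_rot: [3.133, 0.021, 3.006]
force: [-0.6, -0.6, -1.7]
width: 0.0239
```

View pics/d17.png

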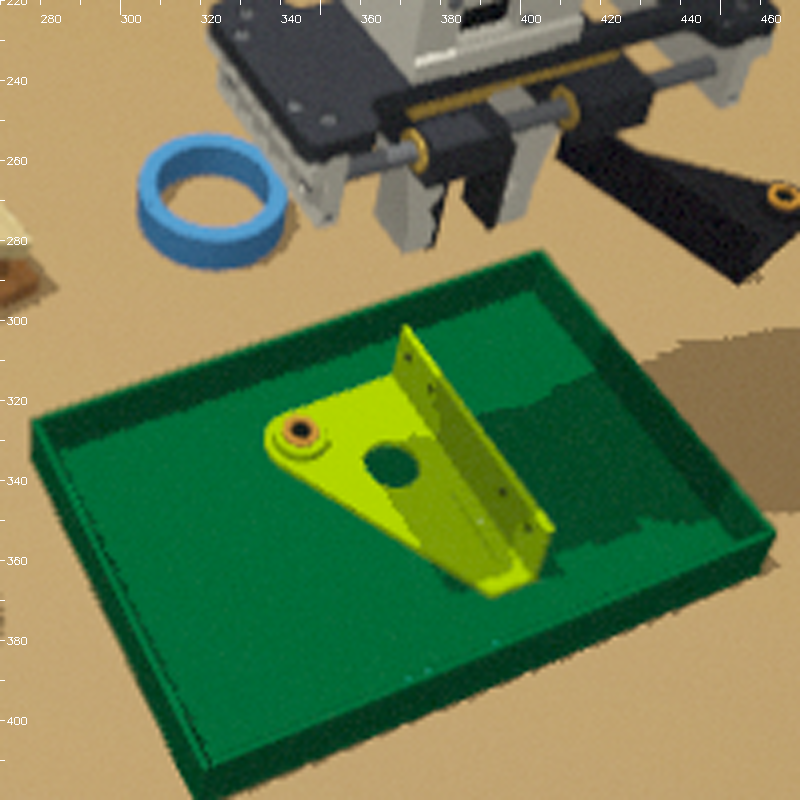

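View pics/scene17.png

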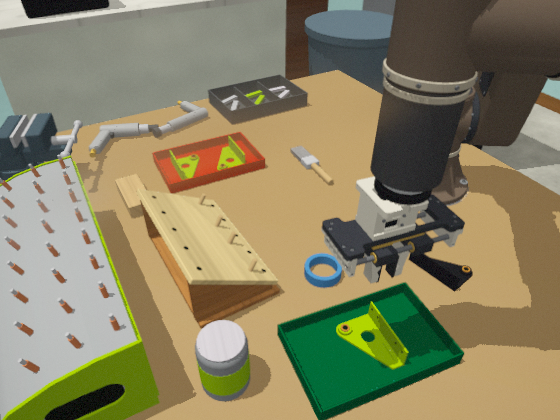

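View pics/top17.png

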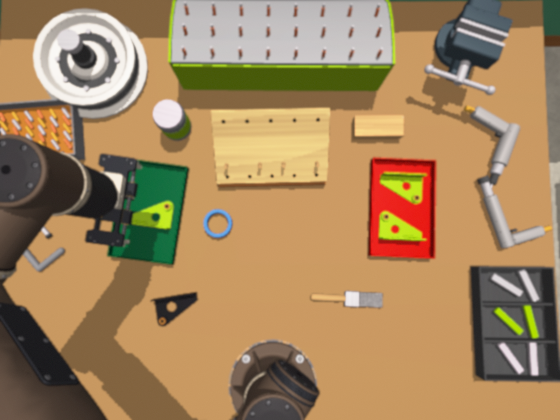

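Run:
```python
from h import *
s=cv2.imread("pics/scene17.png");t=cv2.imread("pics/top17.png")
crop(s,150,130,270,190,6,"pics/e1.png");crop(t,362,150,442,265,5,"pics/e2.png")
```

```text
(no output)
```

View pics/e1.png

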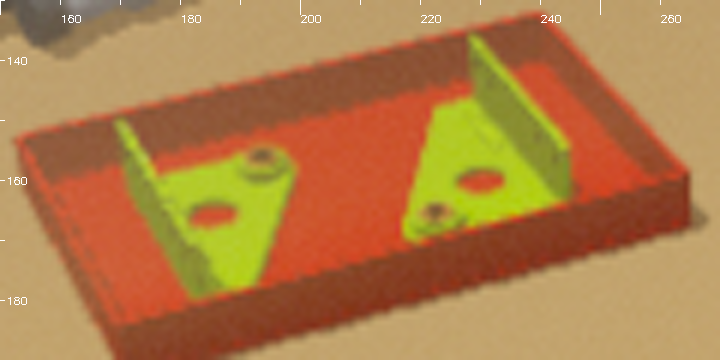

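View pics/e2.png

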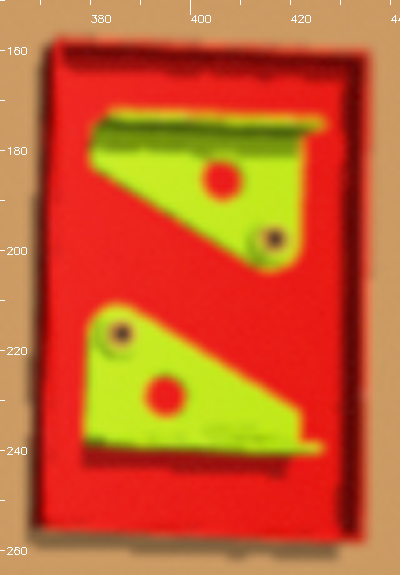

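All three lie flat and apart, and the bystanders are unmoved. Handing in.

```bash
python3 -c "
from station import arm
print(arm.job_done()); print(arm.get_state()['t'])"
```

```text
the job is handed in; nothing more can be done
None
the job is handed in; nothing more can be done
```

All three brackets are sorted and the job was handed in at about 22 s of the allowed 72 s. Both left-hand brackets are in the red tray and the right-hand one is in the green tray.

- **Method:** The interface cannot tilt the tool, so I pinched the two leaning rack flanges with upright jaws. As I lifted, the jaws swung each web level, with the finger opening going from about 12.5 to 4 mm. Each bracket was lowered until the force showed floor contact before I released it.
- **Last checks:** The last pictures show every bracket web down and flange up, inside its tray and clear of the others. The gripper is clear of everything. The tape, can and block look unmoved compared with the first pictures.
- **Not measured:** I judged the final level and height by eye rather than by a numeric fit, and the hand-in returned no verdict. While setting down bracket_1 there was a brief 14 N downward force and about 6 N sideways, well under the limits. By the end the tool had drifted about 0.02 rad off vertical, but the brackets settled onto the tray floors after release.

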